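Slide a loaded baking tray over the gap onto the cooling stand

ROBOT

A 6-joint arm with a two-finger parallel gripper is mounted at the origin on the work surface. World frame = base frame: x ahead of the robot, y to its left, z up, the work surface at z = 0. Lengths are in mm, angles in rad, forces in N, time in s.
With the tool pointing down it reaches from about 350 to 775 mm from the base axis. Payload 5.5 kg.
Tool frame: the origin (TCP) lies at the very end of the fingers, on their centre line; the grasp point (between the pads) lies 19 mm behind it; x points along the fingers, z is the direction in which the jaws open and shut, and the axes are right-handed (so a half turn about x gives the same grasp; the last joint's range is limited). The gripper opens to 85 mm and grips with 20 to 120 N. Pads are 22 mm wide; open, the fingers measure 114 mm over their backs; the gripper's body (76 mm by 85 mm) begins 54 mm behind the grasp point. The pads swing forward as they close: fully open they stand 13 mm farther back than shut.
Start: joints at [-1.365, 0.313, 0.046, 1.304, 0, 1.431], TCP at [194.893, -541.007, 231.323] pointing down, gripper open.
Joint ranges: [-2.76, 2.76], [-0.86, 1.69], [-1.03, 1.26], [-2.2, 2.34], [-1.47, 1.5], [-3.14, 3.14]. Speed limits (rad/s): [2.57, 2.57, 3.14, 3.14, 3.14, 3.14].

INTERFACE

Orientations are given as a 3x3 rotation matrix whose columns are the frame's x, y, z axes.
In Python, from station import ctrl gives the robot as it stands. Calls block until the motion is done:
- ctrl.movep(position, orientation): joint-space move of the TCP to a pose.
- ctrl.line_to(position, v=150, orientation=None): straight line of the TCP; orientation=None keeps the orientation; v is the mean speed in mm/s.
- ctrl.movej(angles): joint-space move.
- ctrl.grip(opening, effort=None): finger opening in mm; effort is the grip in N (None keeps the last); returns when the fingers have stopped.
- ctrl.wait(seconds).
- ctrl.ik(position, orientation): joint angles nearest the present ones, or None.
- ctrl.read_camera(name): name is "side" or "top"; returns the picture (480x640x3 uint8, red, green, blue); there is no depth.
- ctrl.camera_params(name): a dict with "vertical_fov" (degrees; the focal length in pixels is half the picture's height over the tangent of half this angle, whatever the lens; pixels are square), "cx", "cy" (the principal point, pixels), "R" (3x3) and "t" (3): a world point X has camera coordinates R X + t. Camera axes: x right, y down, z forward; pixel columns grow to the right and rows downward; lengths in mm; the calibration is good to about 2 mm. A picture is of the moment at which its call begins. camera_params takes no time and is no camera call.
A pose or a line that the arm cannot do raises ctrl.PlanningError and nothing moves.
- ctrl.finish_job(): hands the job in, once; it reports no verdict.
Readings, each from a call of its own:
- ctrl.current_time(): time.
- ctrl.current_qpos(): joint angles.
- ctrl.current_joint_vel(): joint speeds.
- ctrl.current_tau(): joint torques, N m.
- ctrl.current_eef_pos(): TCP position.
- ctrl.current_ee_rot(): TCP orientation.
- ctrl.current_wrist_force(): force on the tool from outside, world axes, zero at the start.
- ctrl.current_moment(): the same for the moment, N m.
- ctrl.current_opening(): finger opening in mm.
Only numpy, scipy, OpenCV 4.12 (cv2) and the standard library are available. Lean on these libraries where they do the work, as an engineer would, in place of code of your own. Each camera call takes 0.05 s, during which the arm holds its last target. There are 200 camera calls.

TASK

Slide the small baking tray with the glass loaf dish in it off the bamboo riser, over the open gap and onto the steel stand, keeping it level all the way: it must not dip into the gap, be lifted, or let the dish shift in it. Then push it gently but firmly against the sprung buffer at the stand's far end, hold it pressed there for about half a second without ramming it, and leave the tray resting straight on the stand and still touching the buffer, with the bowl, cup and coaster undisturbed.

Things in the scene. Friction and masses are not known exactly. Their poses are not given: they have to be found in the camera images.
- tray: Plain aluminium baking tray, 190 wide (x) x 250 long (y) mm, about 0.3 kg; origin at centre of underside. Nose at -y, tail at +y (open end). Floor 4 mm thick, flat from y = -110 to +125 mm; the nose end curls up like a sled. Walls 20 mm high. With its dish it balances 85 to 100 mm behind the nose: merely pushed from behind it tips into the gap; hold its tail down or grip it by the tab.
- tray_tab (a point): Point in the tray's rigid upright grip tab of slippery polished steel at the tail: a plate 60 mm wide (tray x), 10 mm thick (tray y), top 44 mm above the tray's underside. The point is mid-plate, 28 mm above the underside, 120 mm (+y) from the tray's origin. Axes as the tray's. 100 mm of floor ahead of the tab is clear; the tab's back is flush with the tray's tail end.
- tray_nose (a point): Middle of the outer face of the tray's nose wall, 125 mm ahead (-y) of the tray's origin and 15 mm above its underside. Axes as the tray's.
- dish_spot (a point): Point on the tray's floor where the dish stands, 60 mm from the tray's origin towards the nose.
- dish: Empty clear glass loaf dish, 150 (x) x 90 (y) mm and 55 mm high with a small ear at each end (176 mm over the ears), 0.42 to 0.58 kg, standing loose in the tray crosswise; origin at the centre of its underside.
- riser: Fixed bamboo riser the tray starts on, flat, slick lacquered top 240 (x) x 300 (y) mm, 60 mm above the counter; origin on the counter under its centre. Its -y edge borders the gap. It is parallel to the stand.
- stand: Fixed steel stand, flat top 240 (x) x 296 (y) mm (y = -145 to +151), 60 mm above the counter, level with the riser; origin on the counter under its centre. The gap (130 to 142 mm) is at its rounded +y edge; the tray travels along its -y. Two 12 mm high side rails, 202 mm apart inside (6 mm free each side of the tray), run from y = -140 to +30 mm, flaring out to y = +70 mm.
- stand_edge (a point): Middle of the stand's +y top edge, at the gap.
- endstop: Steel post (100 x 30 mm, 84 mm high) at the stand's -y end carrying a black rubber buffer bar (90 x 20 mm face) for the nose wall; origin on the counter under the post, +y to the gap. The bar's face lies 32 to 54 mm (+y) from the origin: its stem is screwed out differently each time, so feel for it. Gives 1 mm per 3 N and springs back. Well pressed from 5 N, rammed above 18 N.
- bowl: Yellow silicone pinch bowl, 84 mm across, 35 mm high, on the counter beside the work, not to be moved; origin at its underside.
- cup: Steel measuring cup with a loop handle, 70 mm across, 55 mm high, on the counter beside the work, not to be moved; origin at its underside.
- coaster: Round bamboo coaster, 90 mm across, 10 mm thick, on the counter beside the work, not to be moved; origin at its underside.
There are look-alikes about, which are no part of the job. Leave any purple look-alike of the endstop alone.

How it is judged (in metres and radians):
On the way, in this order (a step that is already met when the one before it is completed fails the run):
1. the tray bridges the gap: its nose is 20 to 120 mm onto the stand and level (y of tray_nose in the frame of stand_edge between -0.12 and -0.02 m and angle between tray's own z axis and vertical below 0.04 rad), for 0.1 s.
2. the tray is pressed against the buffer with 5 N or more for 0.3 s (contact force between tray and endstop above 5 N), for 0.3 s.
At the end, for the whole second after the job is handed in: The tray lies flat on the stand between its rails (within 9 mm of the stand's centre line, within 0.04 rad of straight), its nose still resting against the buffer (more than 0.2 N), the dish within 20 mm of its place in the tray, all at rest and released (contact force between tray and endstop above 0.2 N and x of tray in the frame of stand between -0.009 and 0.009 m and angle between the y axis of tray and the y axis of stand, either way round below 0.04 rad and angle between tray's own z axis and vertical below 0.02 rad and height (world z) of tray between 0.055 and 0.065 m and distance between dish and dish_spot below 0.02 m and linear speed of each of tray, dish below 0.01 m/s and contact force between the fingers and tray below 0.5 N); the robot touches nothing.
It fails at once if the tray's nose dips more than 6 mm (height (world z) of tray_nose below 0.069 m).
It fails at once if the tray is lifted more than 10 mm at nose or tail, or tilts more than 0.06 rad (height (world z) of tray_nose above 0.085 m or height (world z) of tray_tab above 0.098 m or angle between tray's own z axis and vertical above 0.06 rad).
It fails at once if the buffer is rammed with more than 18 N, or the tray is jammed on the stand with more than 40 N (contact force between tray and endstop above 18 N or contact force between tray and stand above 40 N).
It fails at once if the dish shifts more than 20 mm from its place in the tray (distance between dish and dish_spot above 0.02 m).
It fails at once if the bowl, cup or coaster is moved more than 20 mm (distance of any of bowl, cup, coaster from where it was at the start of the episode above 0.02 m).
It also fails if it takes over 56 s, if anything falls off the work surface, if the arm or the gripper's body presses on something with over 40 N, if the wrist force passes 120 N, or if a joint passes its speed limit or range.

## Working session

There is one attempt and no reset: what is moved stays moved. The work goes in short steps, each a Python script; the robot and the scene stay as the last script left them, time stands still between calls to the robot, and variables do not carry over. Pictures are saved under pics/ and viewed, about 8 in all and at most 12, crops included, and the job is handed in when it is done.

```bash
ls; mkdir -p pics; python3 - <<'E'
from station import ctrl
import cv2,numpy as np
for n in("top","side"):
    im=ctrl.read_camera(n); cv2.imwrite(f"pics/{n}0.png",im[:,:,::-1])
    p=ctrl.camera_params(n); print(n,p["vertical_fov"],p["cx"],p["cy"],np.round(p["R"],4).tolist(),np.round(p["t"],1), -np.array(p["R"]).T@p["t"])
print(ctrl.current_time(),ctrl.current_ee_rot())
E
```

```text
pics
top 57.45627876596197 321.8872915584952 245.83767064510886 [[-0.0036, -0.9997, 0.0253], [-0.9961, 0.0014, -0.0877], [0.0876, -0.0255, -0.9958]] [-146.3  559.5 1128.2] [ 457.98860722 -118.19944125 1176.25953723]
side 46.825948362160375 310.2103616481561 243.00454459439726 [[-0.9839, -0.1787, 0.0051], [-0.1325, 0.7095, -0.6921], [0.12, -0.6816, -0.7218]] [ 500.1  222.8 1333.2] [ 361.50922441  840.05806101 1113.89087103]
0.1 [[-3.36787903e-04  9.40811065e-01  3.38931301e-01]
 [ 1.66341861e-03  3.38931378e-01 -9.40809627e-01]
 [-9.99998560e-01  2.46931333e-04 -1.67911063e-03]]
```

View pics/top0.png

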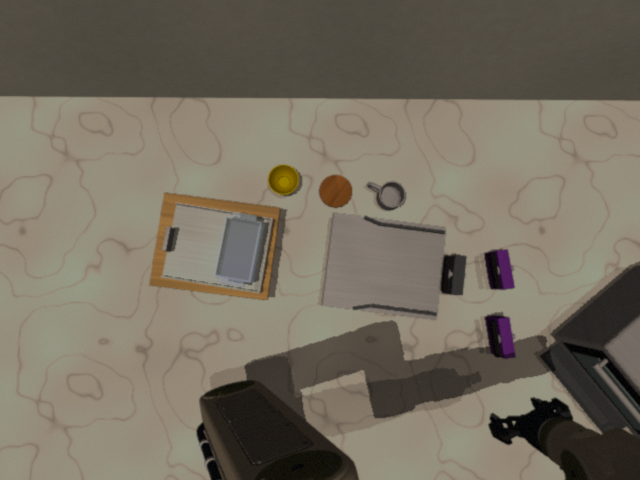

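View pics/side0.png

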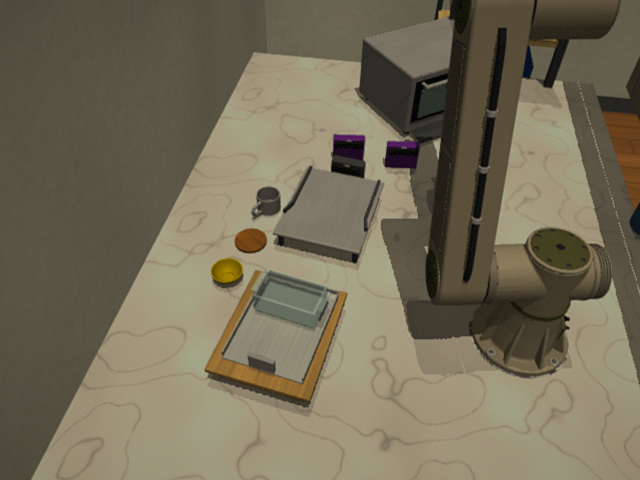

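The top view shows the riser with the tray and dish at about (215,247), the tab at (173,239), and the stand at (383,265). Three posts could be the endstop: black at (454,275), purple at (500,270), purple at (500,336). The black one fits: it sits at the stand's -y end and isn't purple. Next I'll measure and confirm with a crop.

```bash
cat > h.py <<'E'
import numpy as np,cv2
from station import ctrl
def ray(n,uv,z):
    p=ctrl.camera_params(n);f=240/np.tan(np.radians(p["vertical_fov"])/2)
    R=np.array(p["R"]);c=-R.T@np.array(p["t"])
    d=R.T@np.array([(uv[0]-p["cx"])/f,(uv[1]-p["cy"])/f,1])
    return (c+d*(z-c[2])/d[2])
def quad(m):
    c=max(cv2.findContours(m,cv2.RETR_EXTERNAL,cv2.CHAIN_APPROX_NONE)[0],key=cv2.contourArea)
    return cv2.boxPoints(cv2.minAreaRect(c))
def rep(name,q,z,n="top"):
    w=np.array([ray(n,u,z)[:2] for u in q]);e=np.roll(w,-1,0)-w
    L=np.hypot(*e.T);a=np.degrees(np.arctan2(e[:,1],e[:,0]))
    print(name,"px",np.round(q,1).tolist(),"w",np.round(w).tolist(),"c",np.round(w.mean(0),1),"L",np.round(L,1),"ang",np.round(a,1));return w
E
python3 - <<'E'
from h import *
im=cv2.imread("pics/top0.png");hsv=cv2.cvtColor(im,cv2.COLOR_BGR2HSV)
for u in [(157,240),(210,208),(200,250),(173,239),(243,245),(380,265),(340,230),(453,265),(300,240),(320,320),(275,250),(263,240)]: print(u,hsv[u[1],u[0]])
def roi(m,x0,y0,x1,y1):
    o=np.zeros_like(m);o[y0:y1,x0:x1]=m[y0:y1,x0:x1];return o
r=roi(cv2.inRange(hsv,(8,110,60),(25,255,255)),140,185,295,310)
rep("riser",quad(r),60)
s=cv2.morphologyEx(roi(cv2.inRange(hsv,(0,0,60),(180,30,255)),305,200,460,325),cv2.MORPH_OPEN,np.ones((5,5)))
rep("stand",quad(s),60)
t=roi(cv2.inRange(hsv,(0,0,0),(180,255,75)),163,220,183,260); rep("tab",quad(t),104)
p=roi(cv2.inRange(hsv,(0,0,0),(180,255,75)),436,248,470,300); rep("post",quad(p),84)
c=cv2.resize(im[185:325,145:475],None,fx=2.4,fy=2.4,interpolation=cv2.INTER_CUBIC)
cv2.imwrite("pics/c1.png",c)
E
```

```text
(157, 240) [ 16 143 141]
(210, 208) [ 17  67 144]
(200, 250) [ 28  27 150]
(173, 239) [19 31 65]
(243, 245) [108  11 114]
(380, 265) [ 13  37 130]
(340, 230) [ 13  35 132]
(453, 265) [10 32 24]
(300, 240) [ 18  49 150]
(320, 320) [ 27  36 150]
(275, 250) [18 65 78]
(263, 240) [15 36 70]
riser px [[149.3000030517578, 284.6000061035156], [161.5, 191.89999389648438], [279.79998779296875, 207.5], [267.6000061035156, 300.29998779296875]] w [[459.0, 288.0], [696.0, 264.0], [655.0, -39.0], [418.0, -9.0]] c [557.  125.9] L [238.  305.6 238.7 299.8] ang [ -5.8 -97.6 172.8  82.3]Traceback (most recent call last):
  File "<stdin>", line 9, in <module>
  File "h.py", line 9, in quad
    c=max(cv2.findContours(m,cv2.RETR_EXTERNAL,cv2.CHAIN_APPROX_NONE)[0],key=cv2.contourArea)
ValueError: max() iterable argument is empty
```

```bash
python3 - <<'E'
from h import *
im=cv2.imread("pics/top0.png")
a=cv2.resize(im[185:325,145:300],None,fx=4,fy=4,interpolation=cv2.INTER_CUBIC)
b=cv2.resize(im[200:330,312:480],None,fx=4,fy=4,interpolation=cv2.INTER_CUBIC)
cv2.imwrite("pics/c1.png",a);cv2.imwrite("pics/c2.png",b)
E
```

```text
(no output)
```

View pics/c1.png

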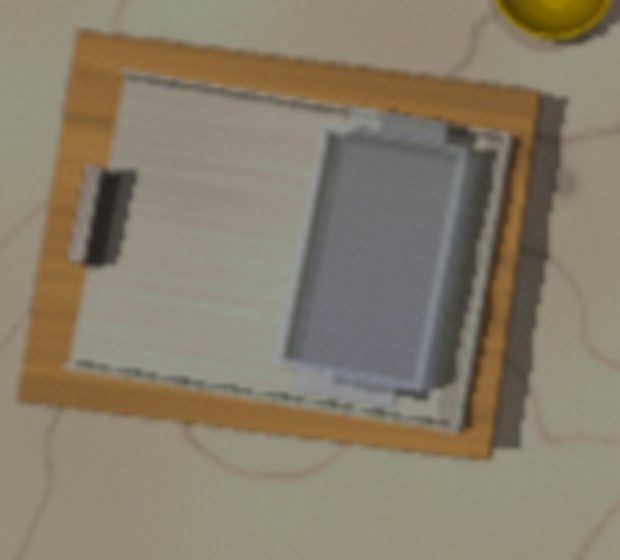

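View pics/c2.png

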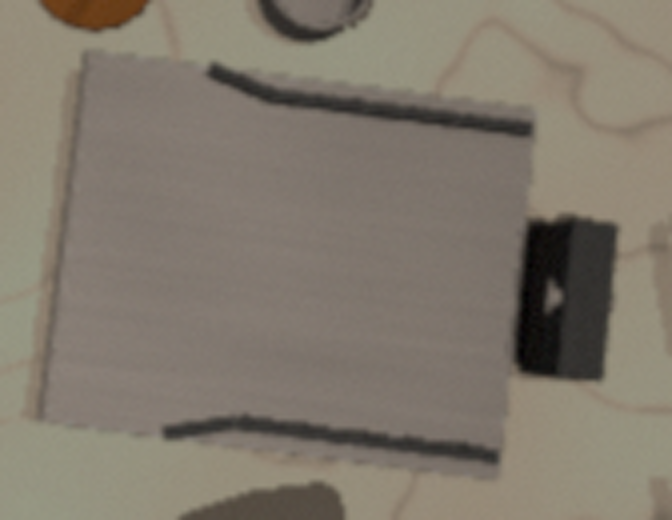

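Crop 1 shows the riser with the tray on it. The tab's light top strip is centred at crop (86,215), with its dark front face to the right. Crop 2 shows the stand with two rails, and beside it the black post with a black buffer bar, which confirms it as the endstop. Now converting to positions.

```bash
python3 - <<'E'
from h import *
def C(l,o): return [((x+.5)/4-.5+o[0],(y+.5)/4-.5+o[1]) for x,y in l]
A=(145,185);B=(312,200)
rep("riser",C([(78,30),(540,92),(490,460),(20,402)],A),60)
rep("stand",C([(86,50),(535,106),(498,478),(40,420)],B),60)
rep("tabtop",C([(88,166),(102,170),(84,265),(70,261)],A),104)
rep("tray rim",C([(124,72),(515,135),(462,432),(68,366)],A),80)
rep("rails outer?",C([(270,97),(532,129),(497,457),(240,424)],B),72)
rep("post",C([(575,218),(616,224),(603,380),(562,376)],B),84)
E
```

```text
riser px [[164.1, 192.1], [279.6, 207.6], [267.1, 299.6], [149.6, 285.1]] w [[695.0, 257.0], [655.0, -38.0], [420.0, -8.0], [458.0, 287.0]] c [556.9 124.5] L [298.4 237.  297.3 239.2] ang [-97.7 172.6  82.7  -7.1]
stand px [[333.1, 212.1], [445.4, 226.1], [436.1, 319.1], [321.6, 304.6]] w [[643.0, -176.0], [607.0, -467.0], [369.0, -436.0], [407.0, -146.0]] c [ 506.6 -306.2] L [293.  240.  293.2 238.5] ang [-97.1 172.7  82.6  -7.3]
tabtop px [[166.6, 226.1], [170.1, 227.1], [165.6, 250.9], [162.1, 249.9]] w [[601.0, 234.0], [599.0, 226.0], [541.0, 235.0], [543.0, 243.0]] c [570.9 234.5] L [ 8.9 59.   8.9 59. ] ang [-106.1  170.9   73.9   -9. ]
tray rim px [[175.6, 202.6], [273.4, 218.4], [260.1, 292.6], [161.6, 276.1]] w [[664.0, 221.0], [624.0, -24.0], [438.0, 7.0], [480.0, 251.0]] c [551.5 113.8] L [248.7 188.7 247.  186.7] ang [-99.2 170.3  80.3  -9.2]
rails outer? px [[379.1, 223.9], [444.6, 231.9], [435.9, 313.9], [371.6, 305.6]] w [[611.0, -293.0], [591.0, -461.0], [383.0, -433.0], [404.0, -271.0]] c [ 497.3 -364.3] L [169.1 209.5 163.2 208. ] ang [-97.  172.3  82.5  -6.1]
post px [[455.4, 254.1], [465.6, 255.6], [462.4, 294.6], [452.1, 293.6]] w [[533.0, -483.0], [529.0, -509.0], [431.0, -497.0], [434.0, -471.0]] c [ 481.6 -490. ] L [26.2 98.4 25.9 99.6] ang [-98.4 173.4  84.3  -6.5]
```

```bash
cat >> h.py <<'E'
TS=np.radians(-7.3);TT=np.radians(-9.3)
def rot(th): # tool down, jaws along the -y axis of a frame turned by th
    z=np.array([np.sin(th),-np.cos(th),0]);x=np.array([0,0,-1.]);return np.column_stack([x,np.cross(z,x),z])
SO=np.array([506.2,-309.2]);XS=np.array([np.cos(TS),np.sin(TS)]);YS=np.array([-np.sin(TS),np.cos(TS)])
def W(x,y,z): return [*(SO+x*XS+y*YS),z]
def st(): 
    p=np.array(ctrl.current_eef_pos());f=np.array(ctrl.current_wrist_force());d=p[:2]-SO
    print("t%.2f x'%.1f y'%.1f z%.2f F(x',y',z) %.1f %.1f %.1f M %s open %.1f"%(ctrl.current_time(),d@XS,d@YS,p[2],f[:2]@XS,f[:2]@YS,f[2],np.round(ctrl.current_moment(),2),ctrl.current_opening()))
E
python3 - <<'E'
from h import *
p=[571,233.5]
for t in (W(0,300,72),W(0,250,72),W(0,200,72),W(0,100,72),W(0,90,72)): print(ctrl.ik(t,rot(TS)) is not None,end=" ")
ctrl.grip(50,40)
ctrl.movep([*p,170],rot(TT)); st()
ctrl.line_to([*p,110],v=100); st(); ctrl.line_to([*p,72],v=60); st()
im=ctrl.read_camera("side");im2=ctrl.read_camera("top")
cv2.imwrite("pics/g.png",np.hstack([cv2.resize(im[240:420,180:360],None,fx=2.2,fy=2.2),cv2.resize(im2[170:350,130:310],None,fx=2.2,fy=2.2)])[:,:,::-1])
E
```

```text
True True True True True t4.00 x'-4.4 y'546.1 z170.03 F(x',y',z) -0.4 -0.2 -0.4 M [ 0.04 -0.01  0.01] open 49.9
t4.75 x'-4.3 y'546.6 z110.43 F(x',y',z) -0.8 0.4 0.5 M [-0.01  0.01  0.02] open 50.1
t5.53 x'-4.5 y'546.5 z72.02 F(x',y',z) 0.2 -0.3 -0.1 M [ 0.02 -0.01  0.08] open 50.2
```

View pics/g.png

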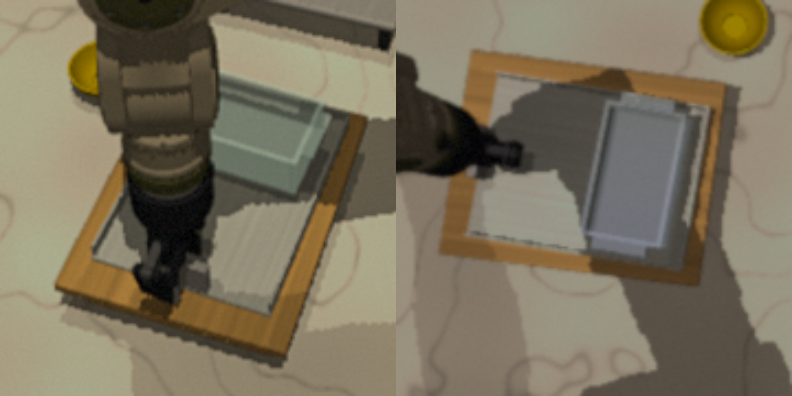

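The picture shows the fingers straddling the tab at the tray's tail, with the tray and dish unmoved. Now I'll close on the tab, then slide with the alignment done in the first 60 mm.

```bash
python3 - <<'E'
from h import *
ctrl.grip(5,40); st()
ctrl.grip(5,80); st()
y0=545
for k in (1,2,3):
    ctrl.line_to(W(-4.5+1.5*k,y0-20*k,72),v=30,orientation=rot(TT+(TS-TT)*k/3)); st()
E
```

```text
t6.08 x'-4.5 y'546.8 z72.37 F(x',y',z) -0.3 0.3 1.3 M [ 0.2   0.08 -0.16] open 9.4
t6.29 x'-4.4 y'546.8 z72.47 F(x',y',z) -0.7 1.0 4.3 M [ 0.27  0.12 -0.18] open 8.4
t7.16 x'-2.5 y'524.9 z72.48 F(x',y',z) -0.7 2.4 6.2 M [ 0.45 -0.   -0.08] open 8.5
t7.97 x'-1.0 y'504.9 z72.50 F(x',y',z) -0.3 2.1 4.8 M [ 0.48  0.08 -0.02] open 9.0
t8.79 x'0.5 y'484.8 z72.47 F(x',y',z) -0.5 2.0 5.5 M [ 0.46  0.04 -0.02] open 8.7
```

```bash
python3 - <<'E'
from h import *
for y in (460,435,410,385,360,335,310):
    ctrl.line_to(W(0,y,72),v=40,orientation=rot(TS)); st()
ctrl.wait(0.15)
im=ctrl.read_camera("side");im2=ctrl.read_camera("top")
cv2.imwrite("pics/m.png",np.hstack([cv2.resize(im[140:400,180:400],None,fx=1.8,fy=1.8),cv2.resize(im2[170:350,130:480],None,fx=1.1,fy=1.1,dst=None) if 0 else cv2.resize(im2[140:400,150:370],None,fx=1.8,fy=1.8)])[:,:,::-1])
cv2.imwrite("pics/mtop.png",im2[:,:,::-1])
E
```

```text
t9.57 x'0.5 y'459.6 z72.48 F(x',y',z) -0.1 1.6 5.4 M [0.41 0.04 0.03] open 8.9
t10.34 x'0.5 y'434.6 z72.47 F(x',y',z) 0.1 0.9 5.7 M [ 0.4  -0.02  0.  ] open 9.0
t11.12 x'0.5 y'409.6 z72.46 F(x',y',z) -0.3 1.3 5.0 M [ 0.41 -0.02  0.01] open 8.9
t11.89 x'0.5 y'384.7 z72.46 F(x',y',z) 0.5 1.6 4.9 M [ 0.52 -0.05 -0.02] open 8.6
t12.67 x'0.4 y'359.8 z72.44 F(x',y',z) 0.1 2.8 7.0 M [ 0.57 -0.05  0.06] open 8.9
t13.44 x'0.4 y'334.9 z72.46 F(x',y',z) 0.6 2.3 6.3 M [ 0.65 -0.05 -0.02] open 8.8Traceback (most recent call last):
  File "<stdin>", line 3, in <module>
station.PlanningError: the arm cannot follow that straight line within its joint ranges
```

```bash
python3 - <<'E'
from h import *
print(np.round(ctrl.current_qpos(),3)); st()
for y in (335,330,325,320,310,300,250,200,150,110,90):
    q=ctrl.ik(W(0,y,72),rot(TS)); print(y,None if q is None else np.round(q,3))
R2=rot(TS+np.pi)
for y in (335,310,110):
    q=ctrl.ik(W(0,y,72),R2); print("flip",y,None if q is None else np.round(q,3))
im=ctrl.read_camera("side");im2=ctrl.read_camera("top")
cv2.imwrite("pics/m.png",np.hstack([cv2.resize(im[140:400,180:400],None,fx=1.8,fy=1.8),cv2.resize(im2[140:400,150:370],None,fx=1.8,fy=1.8)])[:,:,::-1])
E
```

```text
[-0.105  0.363 -0.29   0.917  0.    -3.119]
t13.44 x'0.4 y'334.9 z72.46 F(x',y',z) 0.6 2.3 6.3 M [ 0.65 -0.05 -0.02] open 8.8
335 [-0.104  0.364 -0.29   0.917  0.    -3.118]
330 [-0.113  0.363 -0.292  0.916  0.    -3.128]
325 [-0.123  0.361 -0.294  0.915  0.    -3.137]
320 [-0.132  0.36  -0.296  0.915  0.     3.137]
310 [-0.15   0.358 -0.3    0.914  0.     3.119]
300 [-0.169  0.356 -0.303  0.913  0.     3.1  ]
250 [-0.262  0.351 -0.31   0.91   0.     3.007]
200 [-0.353  0.353 -0.306  0.911  0.     2.916]
150 [-0.443  0.364 -0.29   0.917  0.     2.826]
110 [-0.511  0.378 -0.269  0.924  0.     2.758]
90 [-0.544  0.387 -0.256  0.929  0.     2.725]
flip 335 [-0.104  0.364 -0.29   0.917  0.     0.023]
flip 310 [-0.15   0.358 -0.3    0.914  0.    -0.023]
flip 110 [-0.511  0.378 -0.269  0.924  0.    -0.384]
```

View pics/m.png

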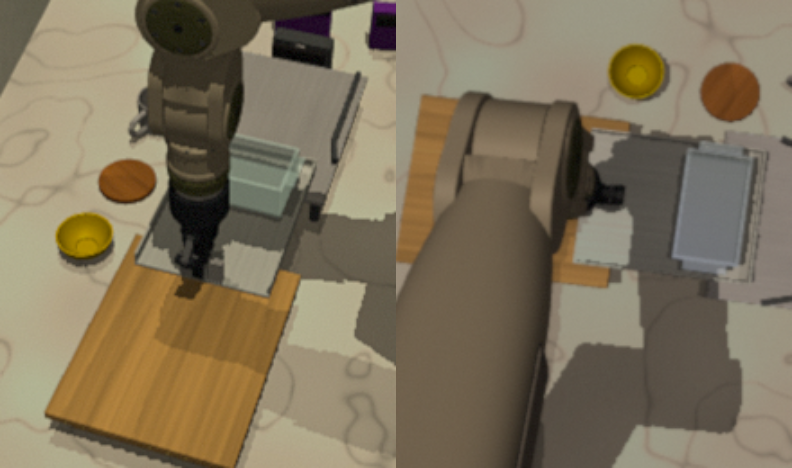

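The tray bridges the gap level, with its nose about 40 mm onto the stand in both views and the dish in place. The last joint is at its limit. Both tray ends are supported, so I can let go, lift off, half-turn the wrist and regrip.

```bash
python3 - <<'E'
from h import *
for u in ((356.7,224.4),(346.7,295.6)):
    d=ray("top",u,80)[:2]-SO; print("nose corner x',y'",np.round([d@XS,d@YS],1))
p=ctrl.current_eef_pos()
ctrl.grip(50,40); st()
ctrl.line_to([p[0],p[1],72.5],v=20); ctrl.line_to([p[0],p[1],150],v=80); st()
q=ctrl.ik([p[0],p[1],150],rot(TS+np.pi)); print(np.round(q,3))
ctrl.movej(q); st()
im=ctrl.read_camera("top");im1=ctrl.read_camera("side")
cv2.imwrite("pics/f.png",np.hstack([cv2.resize(im1[140:400,180:400],None,fx=1.8,fy=1.8),cv2.resize(im[140:400,230:450],None,fx=1.8,fy=1.8)])[:,:,::-1])
E
```

```text
nose corner x',y' [92.2 87. ]
nose corner x',y' [-88.7  90.9]
t14.02 x'-0.2 y'334.8 z71.69 F(x',y',z) -0.5 0.4 -0.3 M [ 0.   -0.01 -0.03] open 49.8
t15.38 x'-0.1 y'334.9 z149.40 F(x',y',z) -0.5 0.9 0.3 M [ 0.02  0.   -0.04] open 50.0
[-0.104  0.302 -0.173  1.096  0.     0.023]
t18.03 x'0.4 y'334.9 z149.97 F(x',y',z) -0.5 0.1 0.2 M [-0.    0.01 -0.01] open 50.4
```

View pics/f.png

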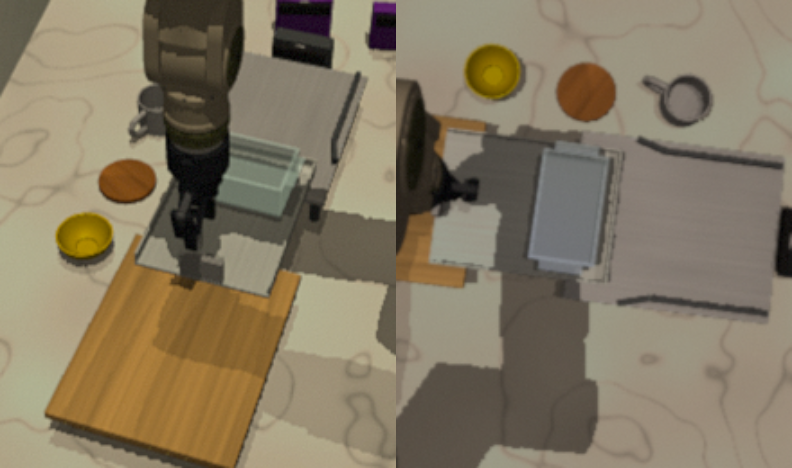

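The release left the tray bridging level, parallel to the rails and about 3 mm to +x of the rail centre line. Regrip, correct 3 mm laterally, slide on, and feel for the buffer.

```bash
python3 - <<'E'
from h import *
R=rot(TS+np.pi)
def fy(n=4):
    a=[]
    for _ in range(n):
        a.append(np.array(ctrl.current_wrist_force())[:2]@YS); ctrl.wait(0.02)
    return np.mean(a)
p=ctrl.current_eef_pos()
ctrl.line_to([p[0],p[1],72],v=80); st()
ctrl.grip(5,40); ctrl.grip(5,80); st()
for y,x in ((305,-1.5),(275,-3),(240,-3),(205,-3),(170,-3),(140,-3),(125,-3)):
    ctrl.line_to(W(x,y,72),v=45,orientation=R); st()
    if abs(fy())>9: print("stop");break
y=125
f0=fy();print("f0",f0)
while y>88:
    y-=1.5; ctrl.line_to(W(-3,y,72),v=20); f=fy(3); print("%.1f %.1f"%(y,f),end="; ")
    if f>f0+4: break
st()
E
```

```text
t19.26 x'0.9 y'335.0 z72.56 F(x',y',z) -0.6 -0.1 0.2 M [ 0.02 -0.06  0.04] open 49.8
t19.92 x'0.8 y'335.0 z72.58 F(x',y',z) -1.3 -0.7 6.4 M [ 0.02  0.1  -0.05] open 8.9
t20.73 x'-0.9 y'305.7 z72.57 F(x',y',z) -0.5 3.3 6.0 M [ 0.48 -0.05  0.07] open 9.1
t21.62 x'-2.5 y'275.9 z72.34 F(x',y',z) 1.2 4.7 4.4 M [ 0.75 -0.2   0.02] open 8.9
t22.61 x'-2.6 y'241.0 z72.53 F(x',y',z) -0.2 5.8 6.5 M [ 0.93 -0.12 -0.  ] open 8.9
t23.60 x'-2.6 y'206.0 z72.54 F(x',y',z) 0.4 5.7 6.8 M [ 0.94 -0.09 -0.04] open 8.7
t24.59 x'-2.7 y'171.1 z72.53 F(x',y',z) -0.9 5.8 7.6 M [ 0.97 -0.11  0.05] open 9.1
t25.48 x'-2.7 y'141.1 z72.54 F(x',y',z) 0.2 5.6 6.8 M [ 0.97 -0.1   0.02] open 8.8
t26.02 x'-2.8 y'125.8 z72.53 F(x',y',z) -0.2 4.6 7.0 M [ 0.79 -0.1   0.03] open 9.0
f0 4.752822017539392
123.5 6.8; 122.0 7.9; 120.5 7.6; 119.0 7.6; 117.5 7.7; 116.0 7.1; 114.5 7.6; 113.0 7.8; 111.5 7.5; 110.0 7.4; 108.5 7.7; 107.0 7.4; 105.5 7.7; 104.0 7.9; 102.5 7.1; 101.0 7.5; 99.5 7.2; 98.0 7.7; 96.5 10.5; t31.86 x'-2.9 y'99.0 z72.55 F(x',y',z) -0.5 10.5 8.3 M [ 1.68 -0.28 -0.01] open 8.8
```

```bash
python3 - <<'E'
from h import *
def rd(n=4):
    a=[]
    for _ in range(n):
        a.append([np.array(ctrl.current_wrist_force())[:2]@YS,(np.array(ctrl.current_eef_pos())[:2]-SO)@YS]); ctrl.wait(0.02)
    return np.mean(a,0)
y=96.5
print(rd())
while y>91:
    y-=0.6; ctrl.line_to(W(-3,y,72),v=10); f,a=rd(); print("cmd %.1f act %.2f f %.1f"%(y,a,f))
    if f>16.3: break
ctrl.wait(0.6); st(); print(rd())
E
```

```text
[10.52433225 98.99877629]
cmd 95.9 act 98.77 f 11.2
cmd 95.3 act 98.49 f 12.5
cmd 94.7 act 98.20 f 14.2
cmd 94.1 act 97.91 f 14.7
cmd 93.5 act 97.61 f 15.8
cmd 92.9 act 97.33 f 16.9
t34.42 x'-3.1 y'97.3 z72.55 F(x',y',z) 0.7 16.5 11.0 M [ 2.58 -0.41 -0.12] open 9.0
[16.60700178 97.33086034]
```

Buffer force is about 7.5 N by both estimates (force above sliding friction, and displacement × 3 N/mm). I'll add a little margin, hold, ease back, release and withdraw.

```bash
python3 - <<'E'
from h import *
def rd(n=4):
    a=[]
    for _ in range(n):
        a.append([np.array(ctrl.current_wrist_force())[:2]@YS,(np.array(ctrl.current_eef_pos())[:2]-SO)@YS]); ctrl.wait(0.02)
    return np.mean(a,0)
y=92.9
for _ in range(2):
    y-=0.6; ctrl.line_to(W(-3,y,72),v=10); print(rd())
ctrl.wait(0.6); st()
while y<102:
    y+=1; ctrl.line_to(W(-3,y,72),v=15); f,a=rd(2); print("cmd %.1f act %.2f f %.1f"%(y,a,f))
    if f<0.5 or a>98.7: break
ctrl.grip(50,20); st(); ctrl.wait(0.2)
p=ctrl.current_eef_pos(); ctrl.line_to([p[0],p[1],160],v=70); st()
p=np.array(W(-3,260,220)); ctrl.line_to(list(p),v=150); st()
im=ctrl.read_camera("top");im1=ctrl.read_camera("side")
cv2.imwrite("pics/e.png",np.hstack([cv2.resize(im1[120:300,230:410],None,fx=2.2,fy=2.2),cv2.resize(im[185:365,310:490],None,fx=2.2,fy=2.2)])[:,:,::-1])
E
```

```text
[18.04066936 97.04133187]
[18.94675825 96.74388294]
t35.73 x'-3.1 y'96.7 z72.56 F(x',y',z) 0.7 19.2 11.7 M [ 2.87 -0.46 -0.17] open 9.0
cmd 92.7 act 96.74 f 15.3
cmd 93.7 act 96.72 f 11.9
cmd 94.7 act 96.71 f 8.7
cmd 95.7 act 96.70 f 5.3
cmd 96.7 act 96.93 f 2.0
cmd 97.7 act 97.36 f 0.4
t37.90 x'-3.2 y'97.7 z71.73 F(x',y',z) -0.1 0.1 0.4 M [-0.02 -0.02  0.02] open 50.2
t39.51 x'-3.4 y'97.8 z159.41 F(x',y',z) 0.4 -0.0 -0.2 M [ 0.   -0.03 -0.02] open 49.8
t40.81 x'-3.2 y'259.4 z219.57 F(x',y',z) 0.1 -0.4 -0.8 M [-0.08 -0.01  0.  ] open 50.3
```

View pics/e.png

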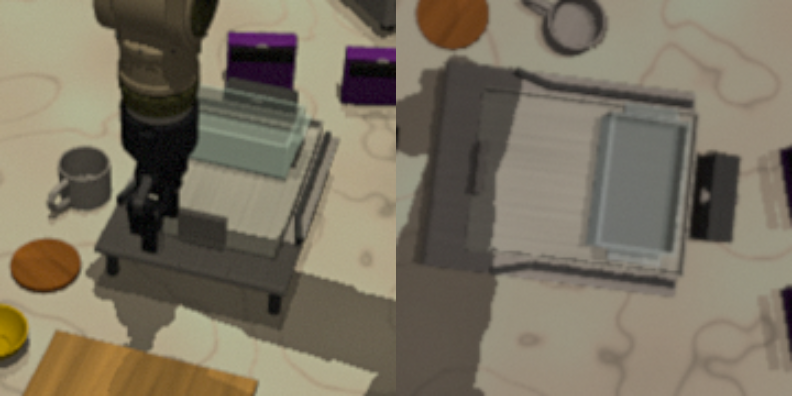

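```bash
python3 -c "
from station import ctrl
ctrl.finish_job();print(ctrl.current_time())"
```

```text
the job is handed in; nothing more can be done
the job is handed in; nothing more can be done
```

I slid the tray across the gap onto the stand, pressed it against the buffer, released it and handed the job in. The clock read about 41 s of the allowed 56. The hand-in reported no verdict.

- **Crossing:** I gripped the tab across its thickness and lined the tray up with the stand in the first 60 mm. Halfway across, the last joint reached its limit. I let go while the tray was resting on both sides, nose about 40 mm onto the stand, turned the wrist half round and regripped. Pictures before and after showed it level with the dish in place.
- **Pressing:** The buffer made contact at about the 98 mm commanded tab position. The wrist force rose from about 7.6 N of sliding friction to 19 N. That puts the buffer at about 9 to 11 N, held for 0.6 s, between the 5 N and 18 N limits. I then eased back, released and lifted clear.
- **Last picture:** It shows the tray lying straight between the rails with its nose against the buffer and the dish in place. The coaster and cup look undisturbed, and so does the part of the bowl in view.

**Not confirmed:**
- **Resting force:** I had no reading of it after release. I expect it to stay above 0.2 N because friction holds the tray against the spring.
- **Centring and straightness:** I judged these by eye in the last picture, without measuring them. At the regrip, the two nose corners suggested about 1° of yaw, which disagreed with the tray's side walls (within about 0.4°). I went by the walls.

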